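# Change over the push-latch caddies

### The job

Two wooden caddies with push-latch lids stand on the table: the wide one is finished with and still stands open, the narrow one is wanted next and is shut. Press the front of the wide one's lid fully down so that it catches and stays shut, and press the front of the narrow one's lid so that it springs open. Check that each lid ended as wanted (press again if not) and leave them so.

Things in the scene. Friction and masses are not known exactly. Their poses are not given: they have to be found in the camera images.
- wide: plain wooden box, the wider of two, 120 mm wide (y), 80 mm deep (x, front to back, front towards the robot), 62 mm high, fixed to the table; cap lid of the same wood hinged along its back. Origin at the centre of its underside.
- narrow: plain wooden box, the narrower of two, 70 mm wide (y), 80 mm deep (x, front to back, front towards the robot), 62 mm high, fixed to the table; cap lid of the same wood hinged along its back. Origin at the centre of its underside.
- wide_lid (a joint): hinge of the wide caddy's lid, rad: 0 latched shut (level), 0.32 sprung open, -0.070 pressed to its stop; starts open. Push-push latch: each gentle press to the stop, held half a second, then let go, turns open to shut or shut to open; a press going less than 3 to 3.5 mm below the shut height at the press plate may change nothing.
- wide_press (a point): top centre of the brass press plate (24 x 40 mm) at the middle of the front of the wide lid, 20 mm behind its front edge, 60 mm from its hinge line. Moves with the lid: 63 mm above the table when shut, about 81 mm open, 59 mm at the stop. Pressing straight down takes 1 to 5 N against a spring, more only at the stop.
- narrow_lid (a joint): hinge of the narrow caddy's lid, rad: 0 latched shut (level), 0.32 sprung open, -0.070 pressed to its stop; starts shut. Push-push latch: each gentle press to the stop, held half a second, then let go, turns open to shut or shut to open; a press going less than 3 to 3.5 mm below the shut height at the press plate may change nothing.
- narrow_press (a point): top centre of the brass press plate (24 x 40 mm) at the middle of the front of the narrow lid, 20 mm behind its front edge, 60 mm from its hinge line. Moves with the lid: 63 mm above the table when shut, about 81 mm open, 59 mm at the stop. Pressing straight down takes 1 to 5 N against a spring, more only at the stop.

How it is judged:
By the outcome, as a careful person would: the job done as asked, in the order asked, and still so for the second after the job is handed in, with the robot touching nothing.
It also fails if it takes over 32 s, if anything falls off the work surface, if the arm or the gripper's body presses on something with over 40 N, if the wrist force passes 120 N, or if a joint passes its speed limit or range.

### The arm

A 6-joint arm with a two-finger parallel gripper is mounted at the origin on a cart in front of the work surface, level with it; the furniture and walls round the work are solid. World frame = base frame: x ahead of the robot, y to its left, z up, the work surface at z = 0. Lengths are in m, angles in degrees, forces in N, time in s.
With the tool pointing down it reaches from about 0.4 to 0.825 m from the base axis. Payload 7 kg.
Tool frame: the origin (TCP) lies midway between the tips of the shut fingers; the grasp point (between the pads) lies 19 mm behind it; z points along the fingers, y is the line along which they close (so a half turn about z gives the same grasp; the last joint's range is limited). The gripper opens to 88 mm and grips with 3 to 60 N. Pads are 19 mm wide; open, the fingers measure 130 mm over their backs; the gripper's body (78 mm by 193 mm) begins 47 mm behind the grasp point.
Start: joints at [-56.201, 20.546, 0.682, 0, -70.136, -16.507], TCP at [0.201, -0.644, 0.227] pointing down, gripper open.
Joint ranges: [-176.03, 176.03], [-82.01, 121.73], [-58.28, 71.71], [-173.87, 95.51], [-174.79, -0.11], [-173.66, 173.66]. Speed limits (degrees/s): [136.94, 136.94, 172.46, 180, 180, 180].

### API

Orientations are given as [roll, pitch, yaw] about the fixed x, y, z axes, in that order (R = Rz(yaw) Ry(pitch) Rx(roll)).
In Python, from plant import ctrl, viewer, close_job gives the robot as it stands. The module is installed in compiled form; this text tells all that it offers.
- The arm moves only by the tool step_arm, never from a script. Its argument "moves" is a list that holds one entry, the list of rows, each a list of 5 numbers: the shift along the world's x, y, z in cm, then the turn about the world's z in rad, then the finger opening in cm, from 0 to 8.76. In form: [[[tx, ty, tz, twist, grip], ...]]. A call has 1 to 10 rows; each row shifts and turns the commanded pose from where the row before left it; what a row does not reach is not made up. A row lasts 1/10 s, in which the tool goes at most 50 mm and 8.59 degrees, less where a joint would pass 70% of its speed; a pose out of reach is approached as far as the arm can. A call with a gripper value outside its range is refused whole. The fingers move at their own pace and stop on an object; the grip force is fixed at half the most. Time passes only in rows, so rows that do not move let the fingers close. It gives the time, the measured TCP pose, the force, the opening and the grip force at its end, in the units of the state.
- ctrl.get_obs(): the state, without advancing time (a new reading comes with each control period).
- viewer.snapshot(name): name is "scene" or "top" or "wrist"; returns (picture, depth): 480x640x3 uint8, blue, green, red; 480x640 float32, m along the optical axis (not along the pixel's ray), 0 where there is no reading.
- viewer.camera_info(name): a dict with "camera_matrix" (3x3 intrinsics, pixels), "eye" and "orientation" of the camera in the world. Camera axes: x right, y down, z forward; pixel columns grow to the right and rows downward; lengths in m; the calibration is good to about 2 mm. A picture is of the moment at which its call begins: read the wrist's pose just before it. camera_info takes no time and is no camera call; for the wrist camera it gives the pose at the moment of the call.
- close_job(): hands the job in; it is judged then, once.
The state is a dict: "clock": time; "joint_pos": joint angles; "qvel": joint speeds; "tau": joint torques, N m; "tool_pos": TCP position; "orientation": TCP orientation; "force": force on the tool from outside, world axes, zero at the start; "moment": the same for the moment, N m; "opening": finger opening in m; "gripper_force": force on a finger pad.
Only numpy, scipy, OpenCV 4.12 (cv2) and the standard library are available. Lean on these libraries where they do the work, as an engineer would, in place of code of your own. Each camera call takes 0.05 s, during which the arm holds its last target. There are 200 camera calls.

## Working session

There is one attempt and no reset: what is moved stays moved. The work goes in short steps, Python scripts to look and compute and a tool call to move; the robot and the scene stay as the last step left them, time stands still between calls to the robot, and variables do not carry over. Pictures are saved under pics/ and viewed, at most 10 in all, crops included, and the job is handed in when it is done.

Besides the shell and the picture viewer there is one more tool, called after "Call:" in YAML: its name, and indented under it one key for each argument. step_arm: Moves the arm, as the interface text tells. Its arguments: {"type":"object","properties":{"moves":{"type":"array","items":{"type":"array","items":{"type":"array","items":{"type":"number"}}}}},"required":["moves"]}

```bash
mkdir -p pics
python3 - <<'E'
from plant import ctrl, viewer
import cv2, numpy as np
o=ctrl.get_obs(); print(o['clock'],o['tool_pos'],o['orientation'],o['force'],o['opening'])
for n in ('scene','top'):
    p,d=viewer.snapshot(n); cv2.imwrite(f'pics/{n}1.png',p); np.save(f'pics/{n}1.npy',d)
    print(n,viewer.camera_info(n))
E
```

```text
0.0 [ 0.20049569 -0.64404459  0.22562908] [ 1.79907123e+02 -6.89828507e-03 -1.62715523e+02] [0.14198201 0.15208363 0.30131764] 0.08765387985750184
scene {'camera_matrix': array([[548.55617227,   0.        , 316.61689303],
       [  0.        , 548.55617227, 236.21071244],
       [  0.        ,   0.        ,   1.        ]]), 'eye': array([ 0.32166978, -0.78752131,  0.71993308]), 'orientation': array([-141.61824631,   -0.21592057,  -25.09029955])}
top {'camera_matrix': array([[583.02703177,   0.        , 315.31554573],
       [  0.        , 583.02703177, 229.89963862],
       [  0.        ,   0.        ,   1.        ]]), 'eye': array([ 0.46700634, -0.31438515,  0.93335375]), 'orientation': array([-175.6354327 ,    0.68238345,  -88.62814986])}
```

View pics/scene1.png

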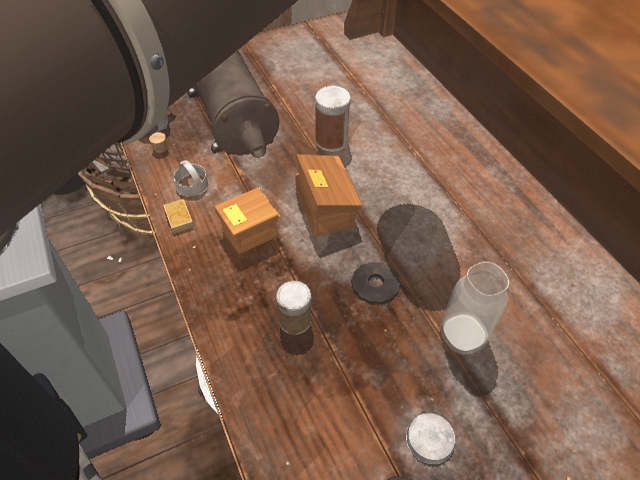

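View pics/top1.png

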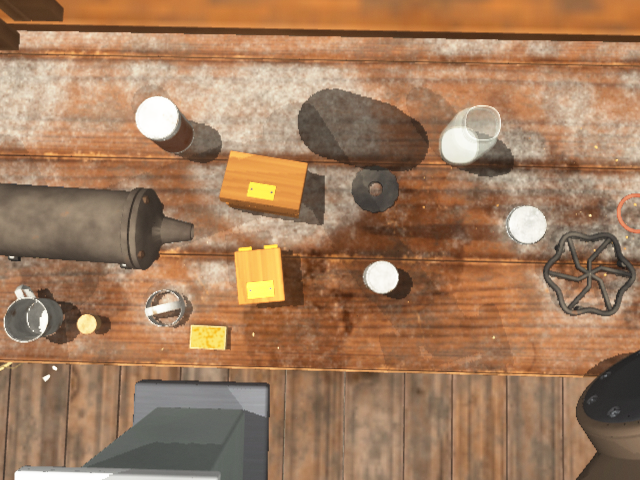

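The scene picture shows both caddies: narrow plate near (235,215), wide plate near (318,178). In the top picture the narrow plate is near (260,289) and the wide plate near (262,191), with a nozzle object close by at (190,232).

```bash
cat > h.py <<'E'
import cv2, numpy as np
from plant import ctrl, viewer
from scipy.spatial.transform import Rotation as R
def cam(n):
    c=viewer.camera_info(n); return c['camera_matrix'],np.array(c['eye']),R.from_euler('xyz',c['orientation'],degrees=True).as_matrix()
def ray(n,uv,z):
    K,e,M=cam(n); r=M@np.linalg.inv(K)@[uv[0],uv[1],1]; return e+r*(z-e[2])/r[2]
def cloud(n,d):
    K,e,M=cam(n); v,u=np.mgrid[:480,:640]; P=np.stack([(u-K[0,2])/K[0,0]*d,(v-K[1,2])/K[1,1]*d,d],-1)
    return P@M.T+e
def plates(p,roi):
    x0,y0,x1,y1=roi; h=cv2.cvtColor(p,cv2.COLOR_BGR2HSV)
    m=cv2.inRange(h,(23,150,150),(35,255,255)); k=np.zeros_like(m); k[y0:y1,x0:x1]=m[y0:y1,x0:x1]
    cs,_=cv2.findContours(k,cv2.RETR_EXTERNAL,cv2.CHAIN_APPROX_NONE)
    return [(cv2.minAreaRect(c),cv2.contourArea(c)) for c in cs if cv2.contourArea(c)>100]
E
python3 - <<'E'
from h import *
for n,roi in (('top',(210,140,320,312)),('scene',(210,140,370,260))):
    p=cv2.imread(f'pics/{n}1.png'); d=np.load(f'pics/{n}1.npy'); C=cloud(n,d)
    for r,a in plates(p,roi):
        u,v=map(int,r[0]); print(n,r,a,'z63',ray(n,r[0],.063).round(4),'z81',ray(n,r[0],.081).round(4),'depth',np.median(C[v-2:v+3,u-2:u+3].reshape(-1,3),0).round(4))
    if n=='top':
        hm=(C[::20,100:420:20,2]*1000).round().astype(int); print(hm[3:20])
        print(C[60:380:20,260,0].round(3),C[240,100:420:20,1].round(3))
        for b in [(220,150,310,218),(232,245,288,306)]:
            q=C[b[1]:b[3],b[0]:b[2]].reshape(-1,3); q=q[q[:,2]>.05]
            print(q.min(0),q.max(0)); print(cv2.minAreaRect(q[:,:2].astype(np.float32)*1000))
        print(C[190:275,0:195,2].max())
E
```

```text
top ((260.97296142578125, 190.6621551513672), (26.797035217285156, 14.79590892791748), 9.462323188781738) 355.0 z63 [ 0.5906 -0.2192  0.063 ] z81 [ 0.588  -0.2211  0.081 ] depth [ 0.5888 -0.2197  0.0813]
[[  -3    0    2    0    1    0   -1    3    2    0    0   -2   -4   -5
    -2   -2]
 [   0    1   -1    0   -1    0   -2   -2   -4    3   -2    3    1   -3
     2   -1]
 [  -1    3    0  104    2   -1    4   -1    0   -1    0   -3    1    2
    -2    1]
 [   3   -1  106  103   94    0    2    0    1    2    1    0    2    1
     0    0]
 [  -1    1   -1   89   52    0   -3   -2    2    2   -2    1   -1    1
     3   -2]
 [   5   -2    3    1   -1    1   -1   65   66   62    1    0    3    0
     2    2]
 [   2    1   -3    0    0    0   -2   76   77   74   75    1   -2   13
     9    3]
 [ 122  123  128   58   -4    1   71   87   86   85   80   -1    4   11
    10   -1]
 [ 132  135  131   99   84    3    1    1   -2   -1    1   -4    2    0
    -3    3]
 [ 126  133  127   95   83    0    2   -2    0   -2   -2   -3    0    2
    -2   -1]
 [  93   99  112    1   -2   -3    1   63   62
[... 440 characters left out ...]
    0   -1
    -3    0]
 [-737 -753 -673 -672 -689 -744 -746 -740 -748 -742 -737 -742 -740 -741
  -747 -738]]
[0.815 0.784 0.749 0.715 0.682 0.637 0.605 0.573 0.552 0.52  0.486 0.456
 0.427 0.392 0.361 0.329] [-0.004 -0.034 -0.06  -0.079 -0.105 -0.117 -0.149 -0.181 -0.213 -0.245
 -0.277 -0.309 -0.342 -0.373 -0.406 -0.438]
[ 0.46700634 -0.31438515  0.0527155 ] [ 0.65251106 -0.15917431  0.93335375]
((581.0585327148438, -257.35980224609375), (223.40939331054688, 122.99363708496094), 55.39888381958008)
[ 0.41997229 -0.31438515  0.05002526] [ 0.50980861 -0.18107342  0.93335375]
((469.3339538574219, -249.05184936523438), (84.80237579345703, 129.2301025390625), 6.702548980712891)
0.9333537538701899
```

Run:
```python
from h import *
p=cv2.imread('pics/top1.png'); h=cv2.cvtColor(p,cv2.COLOR_BGR2HSV)
print([h[y,260].tolist() for y in range(270,302,4)],h[191,262])
def yaw(r,z):
    b=cv2.boxPoints(r); q=np.array([ray('top',c,z)[:2] for c in b]); e=q-np.roll(q,1,0); L=np.linalg.norm(e,axis=1); k=e[L.argmax()]
    return q.round(3).tolist(),L.round(3),np.degrees(np.arctan2(k[1],k[0]))
h0=cv2.inRange(h,(25,0,0),(35,255,255))
for lo in (26,27,28):
  for n,roi in (('n',(232,270,290,310)),('w',(220,150,310,218))):
    m=cv2.inRange(h,(lo,120,150),(38,255,255)); k=np.zeros_like(m); x0,y0,x1,y1=roi; k[y0:y1,x0:x1]=m[y0:y1,x0:x1]
    cs,_=cv2.findContours(k,0,1)
    if cs:
        c=max(cs,key=cv2.contourArea); r=cv2.minAreaRect(c); z=.063 if n=='n' else .081
        print(lo,n,r,ray('top',r[0],z).round(4),yaw(r,z))
```

```text
[[21, 154, 254], [22, 152, 254], [21, 154, 254], [30, 138, 255], [30, 138, 255], [30, 136, 255], [30, 137, 255], [19, 162, 250]] [ 28 166 255]
26 n ((259.7868957519531, 289.15576171875), (16.568038940429688, 27.070188522338867), 84.80557250976562) [ 0.4429 -0.222   0.063 ] ([[0.453, -0.2], [0.457, -0.241], [0.433, -0.243], [0.428, -0.203]], array([0.025, 0.04 , 0.025, 0.04 ]), np.float64(-83.4484273179189))
26 w ((261.01153564453125, 190.42483520507812), (26.914121627807617, 14.217347145080566), 8.746162414550781) [ 0.5884 -0.2212  0.081 ] ([[0.58, -0.2], [0.601, -0.203], [0.596, -0.242], [0.575, -0.24]], array([0.04 , 0.021, 0.04 , 0.021]), np.float64(-97.53737855056582))
27 n ((260.0606689453125, 289.1370849609375), (16.496782302856445, 26.546546936035156), 84.5596694946289) [ 0.4429 -0.2224  0.063 ] ([[0.453, -0.201], [0.457, -0.24], [0.433, -0.244], [0.428, -0.204]], array([0.024, 0.04 , 0.024, 0.039]), np.float64(-83.20336422256725))
27 w ((260.9840087890625, 190.5880126953125), (26.29616355895996, 13.684737205505371), 10.30484676361084) [ 0.5881 -0.2211  0.081 ] ([[0.581, -0.2], [0.601, -0.203], [0.595, -0.242], [0.575, -0.239]], array([0.039, 0.02 , 0.039, 0.02 ]), np.float64(-99.10201454023202))
28 n ((260.10247802734375, 289.1270751953125), (16.386966705322266, 26.2553653717041), 84.80557250976562) [ 0.443  -0.2224  0.063 ] ([[0.453, -0.202], [0.457, -0.24], [0.433, -0.243], [0.429, -0.205]], array([0.024, 0.039, 0.024, 0.039]), np.float64(-83.448297232778))
28 w ((260.89190673828125, 190.64865112304688), (25.646240234375, 12.823122024536133), 9.462321281433105) [ 0.588 -0.221  0.081] ([[0.581, -0.201], [0.6, -0.203], [0.595, -0.241], [0.576, -0.238]], array([0.038, 0.019, 0.038, 0.019]), np.float64(-98.2546014851197))
```

Call:
step_arm:
  moves:
    - [[3.2,3.6,0,-0.06,0],[3.2,3.6,0,-0.06,0],[3.2,3.6,0,-0.06,0],[3.2,3.6,0,-0.06,0],[3.2,3.6,0,-0.06,0],[3.2,3.6,0,0,0],[3.2,3.6,0,0,0],[3.2,3.6,0,0,0],[3.2,3.6,0,0,0],[3.2,3.6,0,0,0]]

```text
clock: 1.1
tool_pos: [0.5215, -0.2826, 0.2264]
orientation: [180.0, -0.0, -179.9]
force: [0.0, -0.4, 0.3]
opening: 0.0133
gripper_force: 0.0
```

Call:
step_arm:
  moves:
    - [[3.1,3.1,0,-0.07,0],[3.0,3.1,0,-0.07,0],[0,0,-4,0,0],[0,0,-4,0,0],[0,0,-4,0,0],[0,0,0,0,0]]

```text
clock: 1.7
tool_pos: [0.5775, -0.2215, 0.1007]
orientation: [180.0, -0.6, 172.0]
force: [-0.3, 0.4, -0.1]
opening: 0.0004
gripper_force: 0.0
```

Call:
step_arm:
  moves:
    - [[0,0,0,0,0],[0,0,0,0,0]]

```text
clock: 1.9
tool_pos: [0.5831, -0.223, 0.109]
orientation: [-180.0, 0.2, 172.1]
force: [0.3, 0.3, 0.1]
opening: 0.0007
gripper_force: 0.0
```

Call:
step_arm:
  moves:
    - [[0,0.2,-1,0,0],[0,0,-1,0,0],[0,0,-1,0,0],[0,0,-0.5,0,0],[0,0,-0.5,0,0],[0,0,0,0,0],[0,0,0,0,0]]

```text
clock: 2.6
tool_pos: [0.5816, -0.2205, 0.0665]
orientation: [-180.0, -0.0, 172.1]
force: [-1.0, -0.3, 1.9]
opening: 0.0008
gripper_force: 0.8
```

Call:
step_arm:
  moves:
    - [[0,0,-0.2,0,0],[0,0,-0.2,0,0],[0,0,-0.2,0,0],[0,0,0,0,0],[0,0,0,0,0]]

```text
clock: 3.1
tool_pos: [0.5814, -0.2205, 0.0605]
orientation: [-180.0, -0.0, 172.1]
force: [-2.2, -0.3, 2.7]
opening: 0.0005
gripper_force: 1.4
```

Call:
step_arm:
  moves:
    - [[0,0,-0.1,0,0],[0,0,-0.1,0,0],[0,0,-0.1,0,0],[0,0,0,0,0],[0,0,0,0,0]]

```text
clock: 3.6
tool_pos: [0.5816, -0.2205, 0.0593]
orientation: [-180.0, 0.0, 172.1]
force: [-7.4, 3.7, 15.9]
opening: 0.0006
gripper_force: 8.4
```

Call:
step_arm:
  moves:
    - [[0,0,0,0,0],[0,0,0,0,0],[0,0,0,0,0],[0,0,0,0,0],[0,0,0,0,0],[0,0,0,0,0]]

```text
clock: 4.2
tool_pos: [0.5816, -0.2206, 0.0593]
orientation: [-180.0, 0.0, 172.1]
force: [-7.8, 2.5, 17.0]
opening: 0.0005
gripper_force: 8.3
```

Call:
step_arm:
  moves:
    - [[0,0,0.2,0,0],[0,0,0.2,0,0],[0,0,0.5,0,0],[0,0,1,0,0],[0,0,2,0,0],[0,0,2,0,0],[0,0,0,0,0]]

```text
clock: 4.9
tool_pos: [0.5838, -0.2209, 0.1202]
orientation: [-180.0, 0.3, 172.1]
force: [0.8, 0.3, -0.6]
opening: 0.0002
gripper_force: 0.0
```

Call:
step_arm:
  moves:
    - [[-3.6,0,0,0.1,0],[-3.6,0,0,0.1,0],[-3.6,0,0,0.055,0],[-3.4,-0.1,0,0,0],[0,0,0,0,0],[0,0,0,0,0]]

```text
clock: 5.5
tool_pos: [0.4397, -0.2216, 0.1172]
orientation: [-180.0, 0.1, -173.3]
force: [1.2, -0.9, -0.3]
opening: 0.0003
gripper_force: 0.0
```

Run:
```python
from h import *
for n in ('scene','top'):
    p,d=viewer.snapshot(n); cv2.imwrite(f'pics/{n}2.png',p); C=cloud(n,d)
    if n=='top':
        print((C[158:212:6,225:305:10,2]*1000).round().astype(int)); 
    else: print((C[150:235:6,295:360:8,2]*1000).round().astype(int))
```

```text
[[ 1  1  2  1  3  5  2  2  1]
 [ 2  2  1 -2  0  2 -1  0  0]
 [ 0  1 63 65 62 65  1  2  0]
 [61 65 64 63 66 65  2  2  0]
 [62 62 64 64 63 63 63  0  3]
 [49 64 63 62 62 64 63  1  2]
 [ 1 61 67 63 64 62 65 -2 -1]
 [-2 62 63 64 63 63 64 64  2]
 [ 2 53 64 63 62 64 63 63  1]
 [-1 20 63 62 61 63 60 63  1]
 [ 0  3 63 62 63 61 61 57  2]
 [ 0  0 60 61 57 49 46 34 -1]
 [ 1  0 28 42 36 31 27 20  1]
 [ 4  1 13 23 20 15 10  1 -2]
 [ 0 -1 -1  9  1  2  1  0  0]]
[[  0  60  61  60   2  -1   2   2]
 [ -1  59  60  64  60  63  60  64]
 [ -1  63  64  62  62  63  63  61]
 [  4  62  60  60  62 933  63  64]
 [ 61  62  61  63  61  62  64  59]
 [ 63  65  64  65  60  62  58  62]
 [ 62  62  62  64  65  63  59  62]
 [ 63  61  63  64  64  60  60  62]
 [  0  61  60  64  65  63  62  61]]
```

View pics/scene2.png

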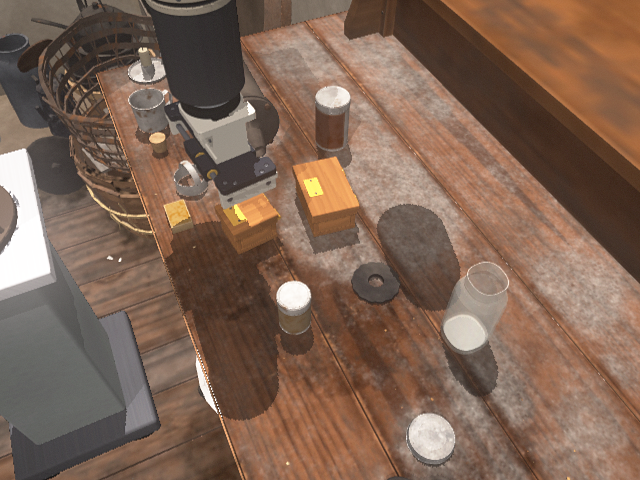

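The wide lid (plate at 313,187) is now shut and level at about 63 mm all over. The gripper is over the narrow plate near (235,213), so I press that next.

Call:
step_arm:
  moves:
    - [[0,0,-1.5,0,0],[0,0,-1.5,0,0],[0,0,-1,0,0],[0,0,-0.5,0,0],[0,0,0,0,0],[0,0,0,0,0],[0,0,0,0,0]]

```text
clock: 6.3
tool_pos: [0.4401, -0.2215, 0.0721]
orientation: [-180.0, 0.0, -173.3]
force: [0.3, -0.1, 0.2]
opening: 0.0004
gripper_force: 0.0
```

Call:
step_arm:
  moves:
    - [[0,0,-0.4,0,0],[0,0,-0.3,0,0],[0,0,-0.2,0,0],[0,0,-0.2,0,0],[0,0,-0.1,0,0],[0,0,0,0,0],[0,0,0,0,0]]

```text
clock: 7.0
tool_pos: [0.4395, -0.2215, 0.0596]
orientation: [180.0, -0.0, -173.3]
force: [-1.3, -0.4, 3.0]
opening: 0.0006
gripper_force: 1.3
```

Call:
step_arm:
  moves:
    - [[0,0,-0.1,0,0],[0,0,-0.1,0,0],[0,0,0,0,0],[0,0,0,0,0],[0,0,0,0,0],[0,0,0,0,0],[0,0,0,0,0],[0,0,0,0,0]]

```text
clock: 7.8
tool_pos: [0.4397, -0.2216, 0.0589]
orientation: [-180.0, 0.0, -173.3]
force: [-7.9, 3.0, 18.3]
opening: 0.0007
gripper_force: 9.4
```

At the stop and held for over 0.5 s; now release and retreat.

Call:
step_arm:
  moves:
    - [[0,0,0.2,0,0],[0,0,0.3,0,0],[0,0,1,0,0],[0,0,2.5,0,0],[0,0,4,0,0],[0,0,4,0,0],[0,-4,0,0,0],[0,-4,0,0,0],[0,-4,0,0,0],[0,-4,0,0,0]]

```text
clock: 8.8
tool_pos: [0.4399, -0.383, 0.1784]
orientation: [-180.0, 0.1, -173.3]
force: [1.3, 0.8, -0.0]
opening: 0.0002
gripper_force: 0.0
```

Call:
step_arm:
  moves:
    - [[0,-4,0,0,0],[0,-4,0,0,0],[0,0,0,0,0],[0,0,0,0,0],[0,0,0,0,0]]

```text
clock: 9.3
tool_pos: [0.4396, -0.461, 0.1777]
orientation: [180.0, 0.0, -173.3]
force: [-0.1, 0.2, 1.0]
opening: 0.0004
gripper_force: 0.0
```

Run:
```python
from h import *
p,d=viewer.snapshot('top'); cv2.imwrite('pics/top3.png',p); C=cloud('top',d)
print((C[158:212:6,225:305:10,2]*1000).round().astype(int)); print((C[246:306:6,238:286:8,2]*1000).round().astype(int))
```

```text
[[603 606 603 603 604 605 603 604]
 [606 607 606 604 602 604 604 605]
 [610 609 608 606 604 604 604 604]
 [612 612 610 608 606 605 603 604]
 [616 613 612 611 608 607 604 603]
 [617 617 613 612 610 608 605 603]
 [618 617 617 614 612 609 609 606]
 [621 621 619 617 614 612 610 606]
 [624 622 621 617 616 614 612 612]]
[[634 631 630 628 626 625]
 [633 632 630 629 627 626]
 [637 634 632 631 630 627]
 [639 637 633 633 631 627]
 [639 637 634 632 630 628]
 [639 637 636 635 630 629]
 [641 640 638 635 633 628]
 [642 640 639 636 631 629]
 [642 641 640 636 632 631]
 [645 642 641 637 633 627]]
```

View pics/top3.png

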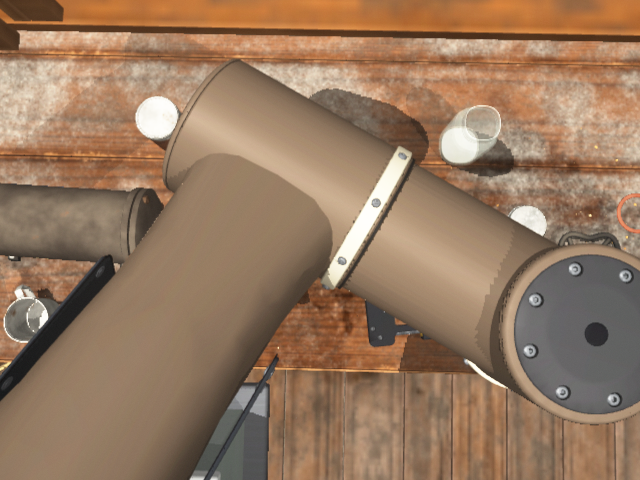

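The arm blocks both caddies in the top view, so I try the scene camera.

Run:
```python
from h import *
p,d=viewer.snapshot('scene'); cv2.imwrite('pics/scene3.png',p); C=cloud('scene',d)
print((C[150:235:6,295:360:8,2]*1000).round().astype(int)); print((C[185:262:6,212:285:8,2]*1000).round().astype(int))
```

```text
[[440 437 434 428 420   3   1   0   2]
 [434 431 428 423 413   0   0   0   2]
 [428 425 421 415 406  64   0  -1   1]
 [421 420 415 409 401  60   1   2   3]
 [414 413 408 403 394  64  62   1  -1]
 [408 405 401 395 386  62  64  -1   2]
 [402 399 395 389 378  61  62 720   2]
 [394 392 387 380  62  63  64  63   1]
 [387 384 380 373 345  63  64  64   1]
 [381 378 372 348 345 344  63  65   2]
 [373 353 352 345 345 344 345  56  -1]
 [355 350 331 344 345 345 341  35  -1]
 [345 332 346 344 344 339  27  20   0]
 [345 345 344 341 336  16   9   2   0]
 [344 343 339 333 326   0  -1   1   0]]
[[  3 286 286 388 395 401 403 405 405 404]
 [289 720 287 378 387 393 396 398 398 398]
 [278 286 286 287 380 386 388 391 390 389]
 [  1 288 286 287 352 377 381 384 383 383]
 [  0 266 262 280 344 353 374 375 377 375]
 [  0 257 261 248 337 347 354 354 354 354]
 [  1 249  48 262 279 343 345 349 351 350]
 [  0   1  46 261  71 335 345 344 345 344]
 [  1   2  28  46 263 279 344 345 345 345]
 [  0   0   4  44 267 268 292 345 344 345]
 [  0   0  -2  30 268 269 277 344 345 341]
 [  0   2   0   4 261 270 268 289 336 318]
 [  0   3   0  -3   0 266 264 268 295 307]]
```

View pics/scene3.png

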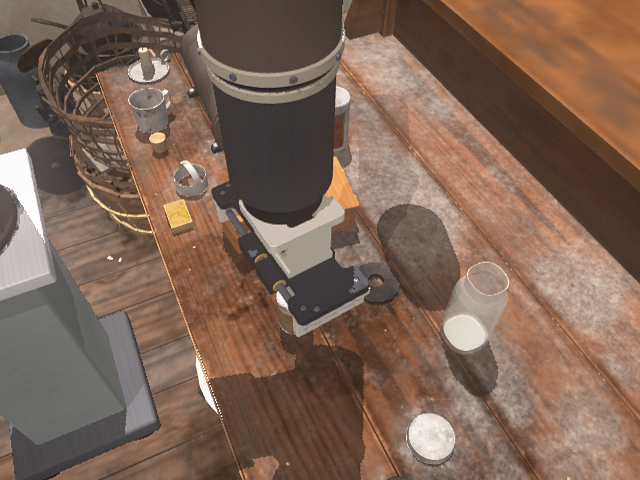

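Here too the arm hides both caddies, so I back off towards the start pose.

Call:
step_arm:
  moves:
    - [[-1,-3,1,0,0],[-3,-3,1,0,0],[-3,-3,1,0,0],[-3,-3,1,0,0],[-3.5,-2,0,0,0],[-3.5,-2,0,0,0],[-3.5,-2,0,0,0],[-3.5,0,0,0,0],[0,0,0,0,0],[0,0,0,0,0]]

```text
clock: 10.4
tool_pos: [0.1995, -0.6411, 0.2183]
orientation: [-180.0, 0.0, -173.3]
force: [0.1, 0.2, 0.2]
opening: 0.0006
gripper_force: 0.0
```

Run:
```python
from h import *
p,d=viewer.snapshot('top'); cv2.imwrite('pics/top4.png',p); C=cloud('top',d)
print((C[158:212:6,225:305:10,2]*1000).round().astype(int)); print((C[246:312:6,238:286:8,2]*1000).round().astype(int))
```

```text
[[  0  62  61  63  -1  -1   0   1]
 [ -1  65  64  63  61  63  62  60]
 [ -1  64  61  63  62  59  62  65]
 [  2  63  62  61  62  63  62  58]
 [ 63  63  60  60  64  63  59  64]
 [ 62  60  61  65  64  63  62  62]
 [ 63  61  63  67  66  65  64  62]
 [ 63  62  64  63  63  61  64  64]
 [  2  59  64  63  63  62  63 933]]
[[  2   3  61  61  62  62]
 [ 65  62  66  65  66  65]
 [ 64  68  67  67  67  69]
 [ 68  72  73  71  72  71]
 [ 74  74  70  74  78  72]
 [ 79  76  76  79  77  79]
 [ 77  79  83  79  80  83]
 [ 82  83  83  83  82  84]
 [ 84  88 933  86  84  85]
 [ 83  76  74   1   2   1]
 [  1   3   0   0   1   2]]
```

View pics/top4.png

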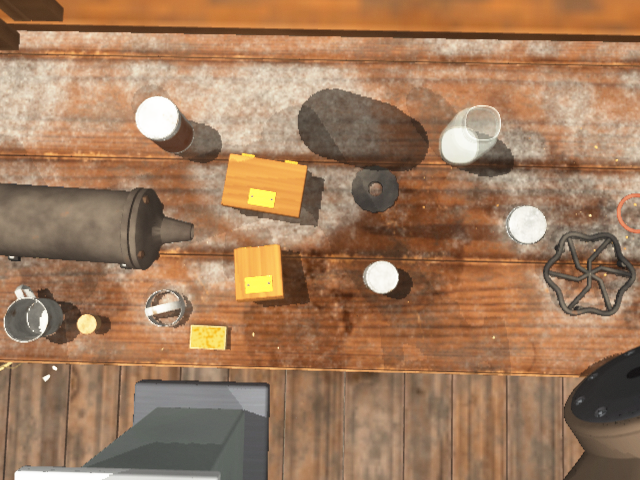

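The wide lid (plate at 262,198) is level at 63 mm, so it is shut. The narrow lid (plate at 259,285) slopes from 62 mm at the hinge to about 86 mm at the front, so it is open. The arm is clear of both.

```bash
python3 -c "
from plant import close_job; print(close_job())"
```

```text
the job is handed in; nothing more can be done
None
```

I pressed the wide caddy's lid shut first, then the narrow caddy's lid open; a last overhead picture and depth reading showed both as wanted with the arm clear, and I handed the job in at about 10.5 s.

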